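# Index the test nest and hold its cover panel shut

### The job

Push the carrier with the power adapter rightwards along its rail to the next station, the middle one with the contact block behind it, so that it stands in the detent there and never runs past it. Then turn the wing of the quarter-turn fastener on its cover panel until it lies in line with the two marks beside it, so that the cross-bar can pass the slot in the frame, and press the panel fully shut against the frame. Finish while still pressing the panel shut with the fingers, the wing left in line: for the short test it is only held, not locked; leave the waiting adapters and the caliper where they lie.

Things in the scene. Friction and masses are not known exactly. Their poses are not given: they have to be found in the camera images.
- rail: Fixed rail base: bare grey aluminium plate 128 x 400 x 10 mm with a steel guide rail along it, a dark notched index bar along its front edge, a 30 mm high stop at each end. Origin: middle of its length, table height; the plate spans x -72 to +56, y -200 to +200 mm. x points to the back (away from the robot), y along the rail to the left, z up.
- contact_block (a point): Top middle of the black contact block with two sockets on a steel bracket, behind the rail's middle: it marks the middle (test) station. 24 mm deep, 70 mm wide, 71 mm high; fixed to the rail base, 77 mm behind its origin.
- carrier (a joint): Travel of the carrier along the rail, m, growing rightwards (-y of the rail). Stations with a sprung-ball detent: 0 left (loading), 0.100 middle (test), 0.200 right; it starts between left and middle. Its middle lies at y = 0.100 - value in the rail's frame. About 1.9 kg on a low-friction slide (1.5 N); the ball draws it in over the last 3 mm and then holds it against about 8 N.
- push_face (a point): Middle of the outer face of the upright aluminium push plate at the carrier's left end, where to push it rightwards: 64 mm wide, from 30 to 64 mm above the table, this point 50 mm above it, 2 mm behind the rail's origin line. The face looks to +y of the rail, 88 mm from the carrier's middle (so at y = 0.188 - joint value in the rail's frame).
- panel: Hinged cover panel on the carrier's grey nest box: aluminium frame with a clear window, 94 x 156 x 4 mm, with a tongue 90 mm wide, 27 mm deep at the front that carries the fastener. Origin: middle of the hinge axis at the back rim, 54 mm behind the carrier's middle, 80 mm above the table, level with the panel's underside. x to the back, y left along the hinge, z out of its top face.
- panel_hinge (a joint): Opening angle of the panel, rad: 0 fully shut on the frame, 0.142 at rest, its front sprung up about 16 mm. A spring pushes it open: at the fastener about 2 N to start, 9 N to hold it fully shut; let go, it rises again. With the wing out of line the cross-bar under the panel lands on the frame and stops it at about 0.09.
- fastener (a joint): Turn of the quarter-turn fastener in the panel, rad, positive counter-clockwise seen from above. 0: wing and cross-bar along y of the panel, in line with the two engraved marks and the slot (passes within about 0.2 either way); 1.57 or -1.57: across, locked if the panel is shut. Starts at 0.55 to 1.5; turns with 0.05 N m and stays where it is left.
- fastener_grip (a point): Middle of the fastener's dark wing, where to grip: a bar 30 mm long, 8 mm thick, 4 to 18 mm above the panel's top face; this point, on the turning axis, is 11 mm above that face. z: turning axis, up out of the panel; y along the wing; x across it. The axis is 110 mm in front of the hinge axis, 56 mm in front of the carrier's middle. Nothing beside the wing is higher than the panel.
- slot (a point): Middle of the slot in the steel frame flange under the fastener, at the flange's top face, 78 mm above the table: 11 mm wide, 30 mm long along the rail, in a plate 4 mm thick. The fastener's cross-bar (5 mm thick, 24 mm long, parallel to the wing, 13.5 mm under the panel's top face) passes it only when in line.
- adapter_wait_1: Bystander: black power adapter 46 x 126 x 30 mm, waiting to the right of the rail. Origin: its middle, underside.
- caliper: Bystander: steel caliper, 200 mm long, lying to the right of the rail. Origin: its middle, underside.
- adapter_wait_2: Bystander: a second black power adapter, 50 x 136 x 32 mm, to the right of the first. Origin: its middle, underside.

How it is judged:
By the outcome, as a careful person would: the job done as asked, in the order asked, and still so for the second after the job is handed in, while the arm keeps its last pose, push and grip.
It also fails if it takes over 56 s, if anything falls off the work surface, if the arm or the gripper's body presses on something with over 40 N, if the wrist force passes 120 N, or if a joint passes its speed limit or range.

### The arm

A 6-joint arm with a two-finger parallel gripper is mounted at the origin on a cart in front of the work surface, level with it; the furniture and walls round the work are solid. World frame = base frame: x ahead of the robot, y to its left, z up, the work surface at z = 0. Lengths are in m, angles in degrees, forces in N, time in s.
With the tool pointing down it reaches from about 0.325 to 0.775 m from the base axis. Payload 9.3 kg.
Tool frame: the origin (TCP) lies between the finger pads; the fingertips stand 8 mm ahead of it and the grasp point (between the pads) lies 11 mm behind it (bot.finger_overhang is the distance from the TCP to the fingertips, in m); z points along the fingers, y is the line along which they close (so a half turn about z gives the same grasp; the last joint's range is limited). The gripper opens to 85 mm and grips with 20 to 120 N. Pads are 22 mm wide; open, the fingers measure 114 mm over their backs; the gripper's body (76 mm by 85 mm) begins 54 mm behind the grasp point. The pads swing forward as they close: fully open they stand 13 mm farther back than shut.
Start: joints at [59.553, 14.817, 1.232, 76.415, 0, 81.257], TCP at [0.203, 0.511, 0.239] pointing down, gripper open.
Joint ranges: [-174.27, 174.27], [-52.1, 104.24], [-59.71, 78.15], [-110.17, 111.67], [-87.03, 83.33], [-180, 180]. Speed limits (degrees/s): [127.2, 127.2, 159.86, 180, 180, 180].

### API

Orientations are given as a 3x3 rotation matrix whose columns are the frame's x, y, z axes.
In Python, from cell import bot, viewer gives the robot as it stands.
- The arm moves only by the tool servo_tool, never from a script. Its argument "motion" is a list of rows, each a list of 2 entries, a list of its own where there are three numbers: the shift along the world's x, y, z scaled (see below), then the turn, a rotation vector about the world's x, y, z scaled (see below). A call has 1 to 20 rows; each row shifts and turns the commanded pose from where the row before left it; what a row does not reach is not made up. The controller multiplies each number of a shift by 80 mm and each number of a turn by pi/2 rad. A row lasts 1/12 s, in which the tool goes at most 41.7 mm and 7.16 degrees, less where a joint would pass 70% of its speed; a pose out of reach is approached as far as the arm can. A call with a number of a shift or a turn outside -1 to 1 is refused whole. A call with a gripper value outside its range is refused whole. "fingers" is the opening, from -1 (shut) to 1 (fully open), set as the call begins (left out, the last holds). The fingers move at their own pace and stop on an object; the grip force is fixed at half the most. Time passes only in rows, so rows that do not move let the fingers close. It gives the time, the measured TCP pose, the force, the opening and the grip force at its end, in the units of the state.
- bot.sense(): the state, without advancing time (a new reading comes with each control period).
- viewer.read_camera(name): name is "scene" or "top" or "wrist"; returns (picture, depth): 384x512x3 uint8, red, green, blue; 384x512 float32, m along the optical axis (not along the pixel's ray), 0 where there is no reading.
- viewer.camera_info(name): a dict with "intrinsics" (3x3 intrinsics, pixels), "dist_coeffs" ([k1, k2, p1, p2, k3] as OpenCV has them; the pictures are not rectified), "world_from_camera" (4x4, takes a point from camera to world coordinates). Camera axes: x right, y up, looking along -z (the intrinsics and any distortion apply to the point x, -y, -z); pixel columns grow to the right and rows downward; lengths in m; the calibration is good to about 2 mm. A picture is of the moment at which its call begins: read the wrist's pose just before it. camera_info takes no time and is no camera call; for the wrist camera it gives the pose at the moment of the call.
- bot.job_done(): hands the job in; it is judged then, once.
The state is a dict: "clock": time; "qpos": joint angles; "dq": joint speeds; "joint_efforts": joint torques, N m; "ee_pos": TCP position; "tcp_rot": TCP orientation; "force": force on the tool from outside, world axes, zero at the start; "wrist_torque": the same for the moment, N m; "gripper_width": opening from 0.0 (shut) to 1.0 (fully open); "finger_force": force on a finger pad.
Only numpy, scipy, OpenCV 4.12 (cv2) and the standard library are available. Lean on these libraries where they do the work, as an engineer would, in place of code of your own. Each camera call takes 0.05 s, during which the arm holds its last target. There are 200 camera calls.

## Working session

There is one attempt and no reset: what is moved stays moved. The work goes in short steps, Python scripts to look and compute and a tool call to move; the robot and the scene stay as the last step left them, time stands still between calls to the robot, and variables do not carry over. Pictures are saved under pics/ and viewed, at most 10 in all, crops included, and the job is handed in when it is done.

Besides the shell and the picture viewer there is one more tool, called after "Request:" as name(argument=value, ...), one argument or row to a line, values as JSON. servo_tool: Moves the arm, as the interface text tells. Its arguments: {"type":"object","properties":{"motion":{"type":"array","items":{"type":"array"}},"fingers":{"type":"number"}},"required":["motion"]}

```bash
mkdir -p pics; ls
cat > h.py <<'E'
import numpy as np, cv2
from cell import bot, viewer
def ray(name,pts,T=None):
    ci=viewer.camera_info(name); T=np.array(ci["world_from_camera"]) if T is None else T
    u=cv2.undistortPoints(np.array(pts,float).reshape(-1,1,2),np.array(ci["intrinsics"]),np.array(ci["dist_coeffs"])).reshape(-1,2)
    d=np.c_[u[:,0],-u[:,1],-np.ones(len(u))]
    return T[:3,3], d@T[:3,:3].T
def onz(name,pts,z,T=None):
    o,d=ray(name,pts,T); return o+d*((z-o[2])/d[:,2])[:,None]
def pt3(name,pts,dep,T=None):
    o,d=ray(name,pts,T); return np.array([o+di*dep[int(round(p[1])),int(round(p[0]))] for p,di in zip(pts,d)])
E
python3 - <<'E'
from h import *
for n in("scene","top"):
    p,d=viewer.read_camera(n); np.savez(f"pics/{n}0.npz",p=p,d=d); cv2.imwrite(f"pics/{n}0.png",cv2.resize(p[:,:,::-1],(800,600)))
    print(n,np.round(viewer.camera_info(n)["world_from_camera"],3).tolist(),np.round(viewer.camera_info(n)["intrinsics"],1).tolist())
s=bot.sense();print(s["ee_pos"],s["tcp_rot"],s["clock"],bot.finger_overhang)
E
```

```text
pics
scene [[0.903, 0.26, -0.343, 0.101], [-0.431, 0.525, -0.734, -0.809], [-0.011, 0.811, 0.585, 0.765], [0.0, 0.0, 0.0, 1.0]] [[415.6, 0.0, 252.6], [0.0, 415.6, 182.5], [0.0, 0.0, 1.0]]
top [[0.008, 0.994, -0.105, 0.374], [-1.0, 0.01, 0.014, 0.05], [0.015, 0.105, 0.994, 1.292], [0.0, 0.0, 0.0, 1.0]] [[409.9, 0.0, 255.8], [0.0, 409.9, 191.4], [0.0, 0.0, 1.0]]
[0.20330962 0.51082004 0.23875448] [[-9.29099012e-01  3.69830665e-01 -5.51453100e-04]
 [ 3.69831043e-01  9.29098529e-01 -9.61045710e-04]
 [ 1.56930090e-04 -1.09685109e-03 -9.99999386e-01]] 0.1 0.008
```

View pics/scene0.png

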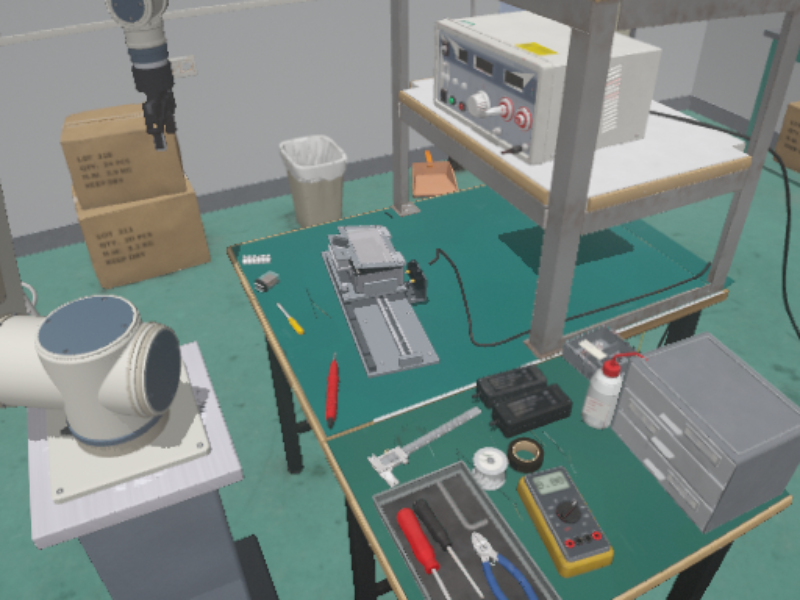

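View pics/top0.png

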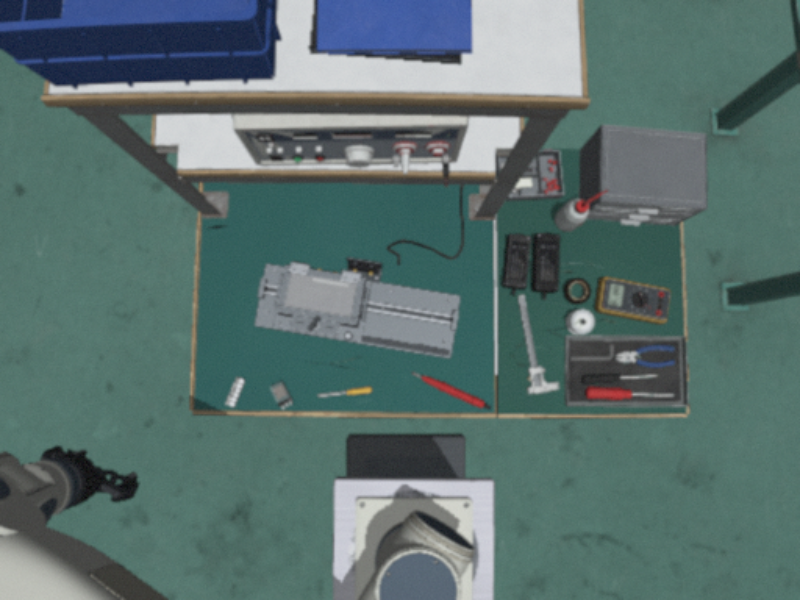

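The scene view shows the rail with the carrier on its left part (px ~370,260). In the top view the rail plate's corners are at about (265,263), (460,293), (450,357) and (257,325), the wing is at (314,323) and the contact block at (364,266).

Run:
```python
from h import *
f=np.load("pics/top0.npz");p,d=f["p"],f["d"]
s=512/800
c=[(265*s,263*s),(460*s,293*s),(450*s,357*s),(257*s,325*s)]
P=onz("top",c,0.01);print("corners",P.round(3))
print("wing",onz("top",[(314*s,323*s)],.11).round(3),"blk",onz("top",[(364*s,262*s)],.071).round(3))
# height map of region
o,dr=ray("top",[(u,v) for v in range(384) for u in range(512)])
X=(o+dr*d.reshape(-1,1)).reshape(384,512,3)
for v in range(164,224,4): print(v,[int(1000*X[v,u,2]) for u in range(160,300,5)])
crop=p[155:240,155:305,::-1];cv2.imwrite("pics/topc.png",cv2.resize(crop,None,fx=5.3,fy=5.3,interpolation=cv2.INTER_CUBIC))
W=np.array(viewer.camera_info("wrist")["world_from_camera"]);st=bot.sense();R=st["tcp_rot"]
print("cam in tool",(R.T@(W[:3,3]-st["ee_pos"])).round(3),(R.T@W[:3,:3]).round(2).tolist(),np.round(viewer.camera_info("wrist")["intrinsics"],0).tolist())
```

```text
corners [[ 0.58   0.305  0.01 ]
 [ 0.523 -0.09   0.01 ]
 [ 0.394 -0.07   0.01 ]
 [ 0.454  0.318  0.01 ]]
wing [[0.453 0.191 0.11 ]] blk [[0.574 0.102 0.071]]
164 [0, -2, 0, 2, -1, 4, 1, 1, 0, 0, 2, -2, 1, 4, 1, -2, 0, 4, -3, 129, -3, 0, 3, 0, 0, 11, 5, 5]
168 [-1, -4, 2, 1, 4, 2, 81, 3, 4, 0, 0, 3, -1, 69, 60, 59, 60, 5, 2, 123, 0, -3, -3, 5, 0, 0, 0, -2]
172 [2, 5, 11, 10, 13, 85, 84, 84, 0, 4, 1, 3, 5, 44, 68, 61, 57, 2, 1, 0, -1, 1, 2, 1, 3, 2, 6, 2]
176 [-2, 0, 7, 13, 67, 81, 87, 84, 88, 84, 82, 1292, 87, 89, 81, 15, 14, 1, 2, 5, 0, 2, -1, 0, 0, -4, 1, 0]
180 [-1, 3, 25, 9, 63, 87, 90, 87, 87, 90, 87, 84, 85, 85, 86, 31, 11, 0, 1, 3, 0, 0, -1, 1, 2, 3, 4, 1]
184 [-2, 0, 26, 25, 90, 88, 93, 90, 87, 88, 88, 85, 86, 87, 87, 33, 9, 9, 12, 5, 11, 0, -2, 1, -2, 3, 3, -2]
188 [1, 30, 10, 23, 92, 89, 92, 88, 92, 90, 86, 92, 92, 85, 92, 64, 6, 6, 10, 5, 10, 5, 10, 9, 4, 5, -1, -3]
192 [3, 7, 8, 5, 94, 95, 91, 95, 91, 92, 90, 94, 89, 92, 89, 37, 10, 11, 4, 5, 5, 7, 8, 13, 6, 5, 9, -1]
196 [-3, 7, 7, 10, 95, 92, 90, 91, 98, 93, 90, 93, 96, 90, 75, 24, 20, 23, 21, 19, 11, 9, 8, 6, 7, 5, 6, -2]
200 [0, 7, 9, 5, 92, 95, 95, 98, 98, 96, 95, 96, 95, 97, 56, 8, 7, 21, 19, 23, 18, 17, 17, 23, 20, 11, 28, 3]
204 [4, 6, 9, 11, 36, 32, 99, 99, 99, 94, 93, 94, 94, 98, 36, 6, 11, 6, 10, 11, 5, 5, 26, 22, 23, 27, 31, 4]
208 [-2, 6, 10, 31, 39, 100, 99, 96, 117, 94, 94, 101, 58, 79, 38, 5, 12, 11, 8, 9, 12, 9, 8, 12, 8, 8, 26, 1292]
212 [4, 0, 1, 2, 0, 9, 32, 74, 100, 98, 98, 98, 31, 37, 36, 11, 10, 11, 9, 7, 5, 9, 7, 9, 7, 12, 5, -1]
216 [4, 3, 0, 2, -1, 0, 1, 3, 1, 0, 11, 36, 1292, 35, 36, 18, 19, 8, 6, 3, 8, 7, 13, 10, 13, 7, 0, 1]
220 [3, -1, -1, 0, 5, -1, 3, 0, 2, 2, 5, 4, 6, -4, 1, 9, 8, 12, 20, 18, 21, 20, 12, 7, 12, 10, 2, 1]
cam in tool [ 0.076  0.001 -0.135] [[-0.0, 0.96, 0.29], [1.0, 0.0, 0.0], [0.0, 0.29, -0.96]] [[328.0, 0.0, 250.0], [0.0, 328.0, 194.0], [0.0, 0.0, 1.0]]
```

View pics/topc.png

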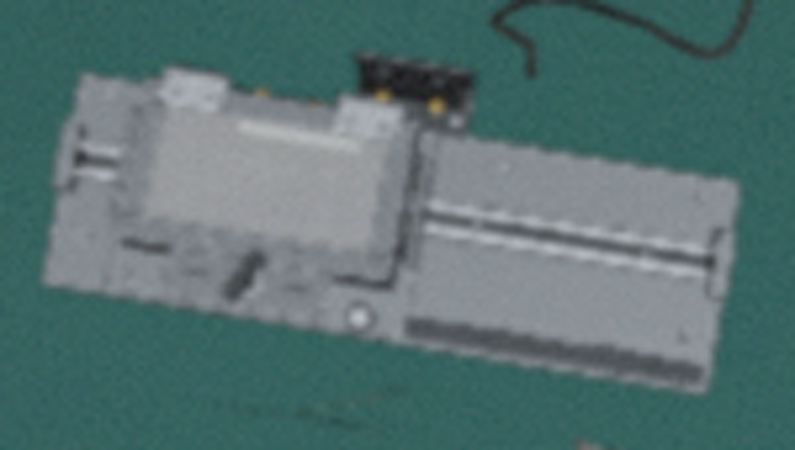

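The top crop shows the wing as the dark bar from (235,297) to (258,255). Its marks lie left and right of it, and the push plate is at the carrier's left end near x≈120. That gives a rail yaw of about −8.8°, a carrier value of about 0.03 and a wing angle of about 70°. Next I move to a viewing pose.

Request:
servo_tool(
  motion=[
    [[0.257, -0.293, 0.022], [0, 0, 0.012]],
    [[0.257, -0.293, 0.022], [0, 0, 0.012]],
    [[0.257, -0.293, 0.022], [0, 0, 0.012]],
    [[0.257, -0.293, 0.022], [0, 0, 0.012]],
    [[0.257, -0.293, 0.022], [0, 0, 0.012]],
    [[0.257, -0.293, 0.022], [0, 0, 0.012]],
    [[0.257, -0.293, 0.022], [0, 0, 0.012]],
    [[0.257, -0.293, 0.022], [0, 0, 0.012]],
    [[0.257, -0.293, 0.022], [0, 0, 0.012]],
    [[0.257, -0.293, 0.022], [0, 0, 0.012]],
    [[0.257, -0.293, 0.022], [0, 0, 0.012]],
    [[0.257, -0.293, 0.022], [0, 0, 0.012]],
    [[0, 0, 0], [0, 0, 0]],
    [[0, 0, 0], [0, 0, 0]],
  ],
  fingers=-1,
)

```text
clock: 1.27
ee_pos: [0.4509, 0.2285, 0.2599]
tcp_rot: [[-0.988, 0.155, -0.001], [0.155, 0.988, -0.0], [0.001, -0.0, -1.0]]
force: [-0.4, -0.4, 0.3]
gripper_width: -0.0
finger_force: 0.0
```

Run:
```python
from h import *
T=np.array(viewer.camera_info("wrist")["world_from_camera"])
p,d=viewer.read_camera("wrist"); np.savez("pics/w1.npz",p=p,d=d,T=T); cv2.imwrite("pics/w1.png",cv2.resize(p[:,:,::-1],(800,600),interpolation=cv2.INTER_CUBIC))
s=bot.sense();print(s["ee_pos"].round(4),np.round(s["tcp_rot"],3).tolist(),s["force"])
```

```text
[0.4501 0.2293 0.26  ] [[-0.988, 0.154, -0.001], [0.154, 0.988, -0.0], [0.001, -0.0, -1.0]] [-0.45665267  0.45105819 -0.1343355 ]
```

View pics/w1.png

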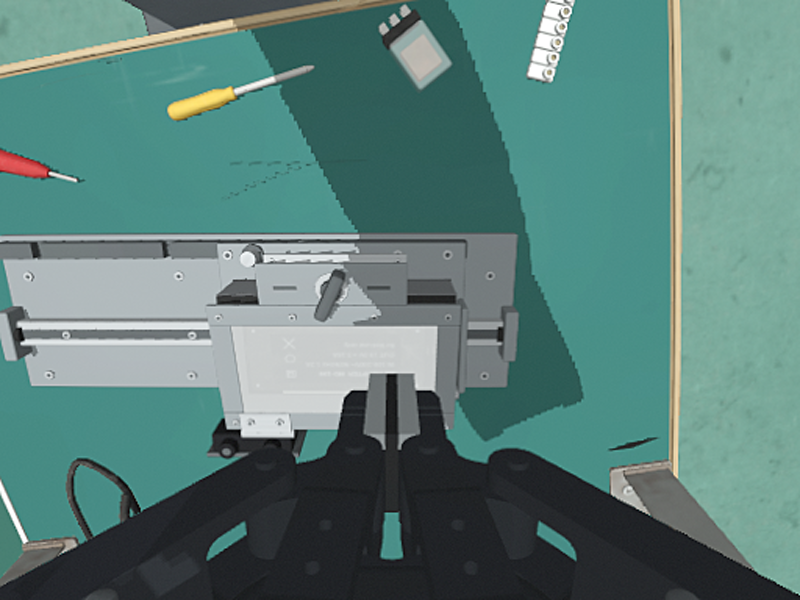

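Wrist view: the rail is parallel to the image rows, with its front edge at y≈235 and its left end at x≈515. The wing runs from (343,272) to (318,318), the engraved marks are at (284,288) and (372,288), and the push plate is the edge at x≈455–464, y≈300–400.

Run:
```python
from h import *
f=np.load("pics/w1.npz");p,d,T=f["p"],f["d"],f["T"]; s=.64
R=np.array([[.988,.154],[-.154,.988]])  # rail axes (cols) approx
q=lambda pts,z:onz("wrist",np.array(pts)*s,z,T)
c=q([(517,234),(512,386),(31,386)],.01);print("corners",c.round(4))
b=q([(0,236),(500,234)],.01);v=b[1]-b[0];print("yaw front",np.degrees(np.arctan2(-v[0],v[1])))
v=c[1]-c[2];yaw=np.arctan2(-v[0],v[1]);print("yaw back",np.degrees(yaw))
for a in(yaw,):
    ex=np.array([np.cos(a),np.sin(a)]);ey=np.array([-np.sin(a),np.cos(a)])
ml=(c[1]+c[2])[:2]/2
O=ml-ex*.056;print("len",np.linalg.norm(v),"origin",O.round(4))
fr=(c[0]-c[1])[:2];print("depthplate",np.linalg.norm(fr))
w=q([(343,272),(318,318),(330.5,294)],.113);print("wing",w.round(4));
rel=(w[2][:2]-O);print("wing rail",rel@ex,rel@ey)
v=w[0]-w[1];print("wing ang",np.degrees(np.arctan2(-v[0],v[1])-yaw))
# depth-based
o,dr=ray("wrist",[(u,vv) for vv in range(384) for u in range(512)],T)
X=(o+dr*d.reshape(-1,1)).reshape(384,512,3)
rr=lambda P:np.c_[(P[...,:2]-O)@ex,(P[...,:2]-O)@ey,P[...,2]]
for vv in (200,225,240): print(vv,[(u,*np.round(1000*rr(X[vv,u][None])[0]).astype(int)) for u in range(284,306,2)])
ww=X[168:208,196:226].reshape(-1,3);print("top z wing",np.percentile(ww[:,2],[50,95,98]))
```

```text
corners [[ 0.4535  0.3252  0.01  ]
 [ 0.579   0.3105  0.01  ]
 [ 0.5177 -0.0882  0.01  ]]
yaw front -8.858148797065365
yaw back -8.741135203399374
len 0.4033086599107805 origin [0.493  0.1197]
depthplate 0.1263426811843877
wing [[0.4393 0.2038 0.113 ]
 [0.4639 0.1844 0.113 ]
 [0.4508 0.1943 0.113 ]]
wing rail -0.0529924257184522 0.06740564874693472
wing ang 60.67559530089969
200 [(284, np.int64(-37), np.int64(134), np.int64(98)), (286, np.int64(-37), np.int64(136), np.int64(97)), (288, np.int64(-37), np.int64(138), np.int64(98)), (290, np.int64(-37), np.int64(140), np.int64(98)), (292, np.int64(-37), np.int64(142), np.int64(98)), (294, np.int64(-36), np.int64(144), np.int64(97)), (296, np.int64(-26), np.int64(150), np.int64(64)), (298, np.int64(-26), np.int64(152), np.int64(65)), (300, np.int64(-8), np.int64(163), np.int64(9)), (302, np.int64(-8), np.int64(166), np.int64(9)), (304, np.int64(-8), np.int64(168), np.int64(11))]
225 [(284, np.int64(-9), np.int64(135), np.int64(93)), (286, np.int64(-10), np.int64(137), np.int64(94)), (288, np.int64(-9), np.int64(139), np.int64(92)), (290,
[... 285 characters left out ...]
4(11)), (302, np.int64(25), np.int64(167), np.int64(9)), (304, np.int64(25), np.int64(169), np.int64(11))]
240 [(284, np.int64(9), np.int64(136), np.int64(90)), (286, np.int64(8), np.int64(138), np.int64(91)), (288, np.int64(7), np.int64(140), np.int64(92)), (290, np.int64(8), np.int64(142), np.int64(90)), (292, np.int64(8), np.int64(144), np.int64(91)), (294, np.int64(21), np.int64(150), np.int64(64)), (296, np.int64(21), np.int64(152), np.int64(64)), (298, np.int64(46), np.int64(163), np.int64(9)), (300, np.int64(46), np.int64(166), np.int64(9)), (302, np.int64(46), np.int64(168), np.int64(11)), (304, np.int64(46), np.int64(170), np.int64(10))]
top z wing [0.10112468 0.11865534 0.11931664]
```

Request:
servo_tool(
  motion=[
    [[0.225, 0.207, 0], [0, 0, 0]],
    [[0.225, 0.207, 0], [0, 0, 0]],
    [[0.225, 0.207, 0], [0, 0, 0]],
    [[0.225, 0.207, -0.1], [0, 0, 0]],
    [[0, 0, -0.35], [0, 0, 0]],
    [[0, 0, -0.35], [0, 0, 0]],
    [[0, 0, -0.35], [0, 0, 0]],
    [[0, 0, -0.35], [0, 0, 0]],
    [[0, 0, -0.35], [0, 0, 0]],
    [[0, 0, -0.35], [0, 0, 0]],
    [[0, 0, -0.25], [0, 0, 0]],
    [[0, 0, -0.1], [0, 0, 0]],
    [[0, 0, -0.075], [0, 0, 0]],
    [[0, 0, 0], [0, 0, 0]],
    [[0, 0, 0], [0, 0, 0]],
  ],
)

```text
clock: 2.57
ee_pos: [0.5223, 0.2966, 0.0514]
tcp_rot: [[-0.988, 0.151, 0.001], [0.151, 0.988, 0.0], [-0.001, 0.001, -1.0]]
force: [-0.2, -0.5, 0.6]
gripper_width: 0.0
finger_force: 0.0
```

Run:
```python
from h import *
s=bot.sense();print(s["ee_pos"].round(4),s["force"])
p,d=viewer.read_camera("scene");c=p[130:250,190:300,::-1];cv2.imwrite("pics/s2.png",cv2.resize(c,None,fx=4.5,fy=4.5,interpolation=cv2.INTER_CUBIC))
```

```text
[0.5223 0.2966 0.0514] [-0.2072197  -0.52009561  0.59585022]
```

View pics/s2.png

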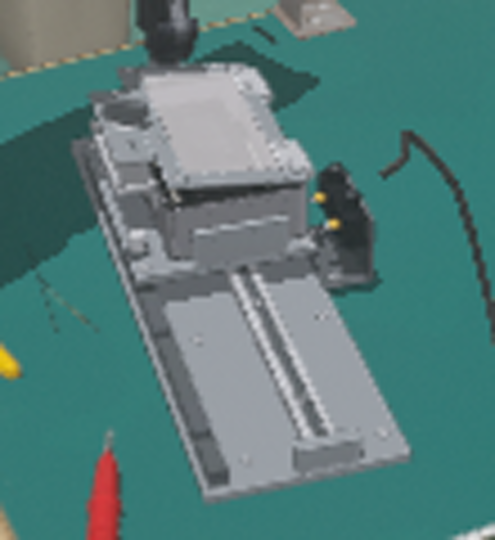

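The scene crop shows the fingers down behind the push plate at (170,50), clear of everything. I start pushing slowly.

Request:
servo_tool(
  motion=[
    [[-0.0038, -0.0247, 0], [0, 0, 0]],
    [[-0.0038, -0.0247, 0], [0, 0, 0]],
    [[-0.0038, -0.0247, 0], [0, 0, 0]],
    [[-0.0038, -0.0247, 0], [0, 0, 0]],
    [[-0.0038, -0.0247, 0], [0, 0, 0]],
    [[-0.0038, -0.0247, 0], [0, 0, 0]],
    [[-0.0038, -0.0247, 0], [0, 0, 0]],
    [[-0.0038, -0.0247, 0], [0, 0, 0]],
    [[-0.0038, -0.0247, 0], [0, 0, 0]],
    [[-0.0038, -0.0247, 0], [0, 0, 0]],
    [[-0.0038, -0.0247, 0], [0, 0, 0]],
    [[-0.0038, -0.0247, 0], [0, 0, 0]],
    [[-0.0038, -0.0247, 0], [0, 0, 0]],
    [[-0.0038, -0.0247, 0], [0, 0, 0]],
    [[-0.0038, -0.0247, 0], [0, 0, 0]],
    [[-0.0038, -0.0247, 0], [0, 0, 0]],
    [[-0.0038, -0.0247, 0], [0, 0, 0]],
    [[-0.0038, -0.0247, 0], [0, 0, 0]],
    [[-0.0038, -0.0247, 0], [0, 0, 0]],
    [[-0.0038, -0.0247, 0], [0, 0, 0]],
  ],
)

```text
clock: 4.28
ee_pos: [0.5169, 0.2577, 0.0518]
tcp_rot: [[-0.988, 0.151, 0.003], [0.151, 0.988, 0.003], [-0.002, 0.004, -1.0]]
force: [0.6, 8.2, 2.8]
gripper_width: 0.001
finger_force: 0.0
```

```bash
cat > m.py <<'E'
from h import *
import sys
s=bot.sense();T=np.array(viewer.camera_info("wrist")["world_from_camera"])
p,d=viewer.read_camera("wrist");n=sys.argv[1];np.savez(f"pics/{n}.npz",p=p,d=d,T=T);cv2.imwrite(f"pics/{n}.png",cv2.resize(p[:,:,::-1],(800,600),interpolation=cv2.INTER_CUBIC))
print(s["clock"],s["ee_pos"].round(4),s["force"].round(2))
E
python3 m.py w2
```

```text
4.2833 [0.5169 0.2577 0.0518] [0.64 8.17 2.79]
```

View pics/w2.png

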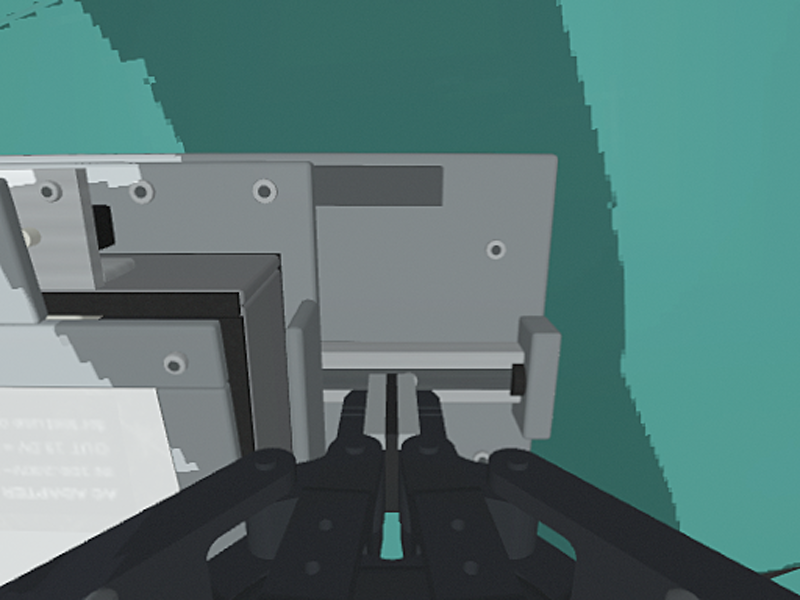

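Run:
```python
from h import *
f=np.load("pics/w2.npz");d,T=f["d"],f["T"]
O=np.array([.493,.1197]);a=np.radians(-8.8);ex=np.array([np.cos(a),np.sin(a)]);ey=np.array([-np.sin(a),np.cos(a)])
o,dr=ray("wrist",[(u,v) for v in range(384) for u in range(512)],T);X=(o+dr*d.reshape(-1,1)).reshape(384,512,3)
for v in(200,220,245,260,280,300,320,340):print(v,[tuple(np.round(1000*np.array([(X[v,u,:2]-O)@ex,(X[v,u,:2]-O)@ey,X[v,u,2]])).astype(int).tolist()) for u in range(130,252,10)])
s=bot.sense();e=s["ee_pos"][:2]-O;print(e@ex,e@ey,s["force"],s["wrist_torque"],s["ee_pos"])
```

```text
200 [(-39, 100, 81), (-39, 103, 81), (-38, 106, 80), (-36, 108, 74), (-32, 108, 61), (-26, 108, 42), (-29, 115, 52), (-27, 118, 45), (-15, 118, 10), (-15, 124, 10), (-15, 130, 11), (-15, 135, 10), (-16, 141, 11)]
220 [(-38, 106, 97), (-38, 109, 98), (-31, 106, 79), (-30, 108, 77), (-24, 108, 62), (-17, 108, 45), (-24, 117, 64), (-19, 118, 49), (-5, 119, 15), (-5, 124, 16), (-5, 130, 14), (-5, 135, 14), (-5, 141, 14)]
245 [(-30, 105, 97), (-30, 108, 97), (-21, 105, 79), (-20, 108, 78), (-15, 109, 66), (-6, 108, 48), (-14, 116, 64), (-8, 118, 52), (7, 119, 23), (6, 124, 23), (7, 130, 23), (-10, 136, 56), (-9, 141, 54)]
260 [(-24, 103, 95), (-24, 107, 96), (-15, 104, 79), (-14, 108, 78), (-9, 108, 68), (1, 108, 50), (-7, 116, 64), (-1, 118, 54), (23, 117, 10), (-5, 128, 61), (-5, 132, 61), (-9, 137, 69), (-9, 141, 68)]
280 [(-16, 102, 95), (-16, 106, 95), (-15, 108, 93), (-7, 107, 80), (0, 108, 68), (11, 108, 52), (3, 115, 64), (8, 118, 57), (36, 116, 10), (-10, 130, 85), (-11, 134, 87), (-8, 137, 81), (-9, 141, 83)]
300 [(-7, 101, 93), (-8, 104, 93), (-10, 109, 97), (-10, 112, 96), (-9, 115, 96), (-10, 118, 96), (-6, 120, 91), (-6, 124, 90), (-11, 128, 97), (-10, 131, 97), (-10, 134, 97), (-9, 137, 95), (1, 141, 81)]
320 [(-10, 106, 107), (-10, 108, 106), (-10, 112, 107), (-9, 114, 106), (-6, 116, 102), (-5, 119, 100), (-15, 125, 113), (-15, 127, 113), (-15, 130, 113), (-16, 133, 114), (-15, 135, 112), (-7, 138, 103), (9, 141, 82)]
340 [(-9, 108, 114), (-6, 109, 110), (11, 105, 91), (3, 112, 100), (2, 115, 100), (3, 118, 100), (-15, 126, 121), (-15, 128, 120), (-15, 131, 120), (-15, 133, 120), (-16, 136, 121), (9, 137, 92), (89, 141, 2)]
0.0024628753266697674 0.1394542226433991 [0.21741812 2.66330112 2.17681261] [ 0.31097881 -0.06628637 -0.05092251] [0.5167684  0.25713584 0.05172332]
```

The wrist view shows the left knuckle linkage at (245,465) overlapping the panel edge, so the linkage is pushing the panel edge rather than the fingers pushing the plate. The plate face is at rail y≈0.1185 and the finger is still about 10 mm from it. I back off and turn the tool 90°, so the linkages point fore and aft.

Request:
servo_tool(
  motion=[
    [[0.013, 0.083, 0], [0, 0, 0]],
    [[0.013, 0.083, 0], [0, 0, 0]],
    [[0.013, 0.083, 0], [0, 0, 0]],
    [[0, 0, 0], [0, 0, -0.075]],
    [[0, 0, 0], [0, 0, -0.075]],
    [[0, 0, 0], [0, 0, -0.075]],
    [[0, 0, 0], [0, 0, -0.075]],
    [[0, 0, 0], [0, 0, -0.075]],
    [[0, 0, 0], [0, 0, -0.075]],
    [[0, 0, 0], [0, 0, -0.075]],
    [[0, 0, 0], [0, 0, -0.075]],
    [[0, 0, 0], [0, 0, -0.075]],
    [[0, 0, 0], [0, 0, -0.075]],
    [[0, 0, 0], [0, 0, -0.075]],
    [[0, 0, 0], [0, 0, -0.075]],
    [[0, 0, 0], [0, 0, -0.075]],
    [[0, 0, 0], [0, 0, -0.025]],
    [[0, 0, 0], [0, 0, 0]],
    [[0, 0, 0], [0, 0, 0]],
  ],
)

```text
clock: 5.92
ee_pos: [0.5192, 0.2768, 0.0503]
tcp_rot: [[0.15, 0.989, -0.0], [0.989, -0.15, -0.0], [-0.0, -0.0, -1.0]]
force: [0.3, -0.5, -0.3]
gripper_width: 0.001
finger_force: 0.0
```

```bash
python3 m.py w3
python3 - <<'E'
from h import *
f=np.load("pics/w3.npz");d,T=f["d"],f["T"]
O=np.array([.493,.1197]);a=np.radians(-8.8);ex=np.array([np.cos(a),np.sin(a)]);ey=np.array([-np.sin(a),np.cos(a)])
s=bot.sense();e=s["ee_pos"][:2]-O;print(e@ex,e@ey,s["qpos"].round(1),s["tcp_rot"].round(3).tolist())
o,dr=ray("wrist",[(u,v) for v in range(384) for u in range(512)],T);X=(o+dr*d.reshape(-1,1)).reshape(-1,3)
P=np.c_[(X[:,:2]-O)@ex,(X[:,:2]-O)@ey,X[:,2]]
m=(abs(P[:,2]-.064)<.002)&(abs(P[:,0])<.04)&(P[:,1]<.14)&(P[:,1]>.1);print(m.sum(),P[m].min(0),P[m].max(0))
E
```

```text
5.9167 [0.5192 0.2768 0.0503] [ 0.3  -0.53 -0.26]
0.0018660393390885835 0.15915300624868092 [ 19.9  25.1 -12.3  52.7  -0.  118.5] [[0.15, 0.989, -0.0], [0.989, -0.15, -0.0], [-0.0, -0.0, -1.0]]Traceback (most recent call last):
  File "<stdin>", line 7, in <module>
    return umr_minimum(a, axis, None, out, keepdims, initial, where)
ValueError: zero-size array to reduction operation minimum which has no identity
```

View pics/w3.png

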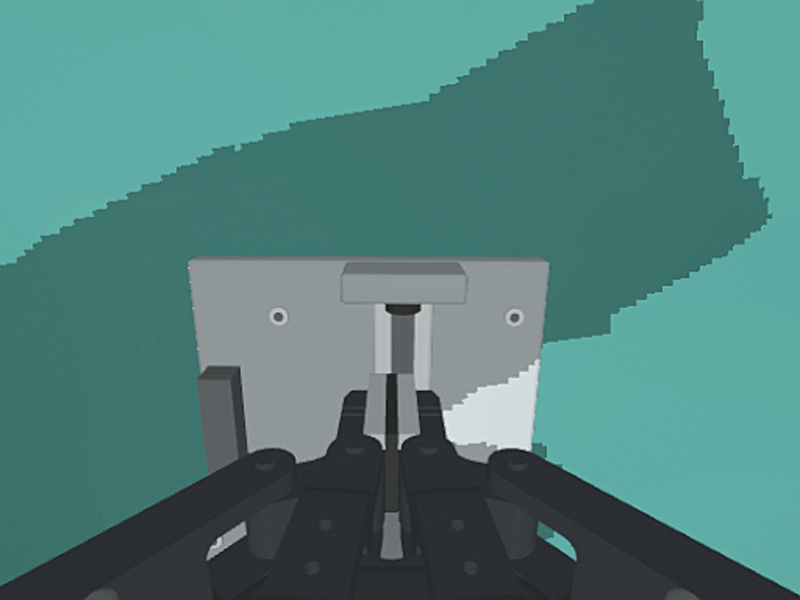

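The view now looks along the rail to the left end stop at (405,283). The carrier is hidden under the gripper, and the linkages lie fore and aft.

Request:
servo_tool(
  motion=[
    [[-0.0048, -0.0309, 0], [0, 0, 0]],
    [[-0.0048, -0.0309, 0], [0, 0, 0]],
    [[-0.0048, -0.0309, 0], [0, 0, 0]],
    [[-0.0048, -0.0309, 0], [0, 0, 0]],
    [[-0.0048, -0.0309, 0], [0, 0, 0]],
    [[-0.0048, -0.0309, 0], [0, 0, 0]],
    [[-0.0048, -0.0309, 0], [0, 0, 0]],
    [[-0.0048, -0.0309, 0], [0, 0, 0]],
    [[-0.0048, -0.0309, 0], [0, 0, 0]],
    [[-0.0048, -0.0309, 0], [0, 0, 0]],
    [[-0.0048, -0.0309, 0], [0, 0, 0]],
    [[-0.0019, -0.01235, 0], [0, 0, 0]],
    [[-0.0019, -0.01235, 0], [0, 0, 0]],
    [[-0.0019, -0.01235, 0], [0, 0, 0]],
    [[-0.0019, -0.01235, 0], [0, 0, 0]],
    [[-0.0019, -0.01235, 0], [0, 0, 0]],
    [[-0.0019, -0.01235, 0], [0, 0, 0]],
    [[-0.0019, -0.01235, 0], [0, 0, 0]],
    [[-0.0019, -0.01235, 0], [0, 0, 0]],
    [[-0.0019, -0.01235, 0], [0, 0, 0]],
  ],
)

```text
clock: 7.63
ee_pos: [0.5138, 0.2416, 0.0504]
tcp_rot: [[0.151, 0.989, 0.0], [0.989, -0.151, 0.003], [0.003, 0.0, -1.0]]
force: [0.7, 7.8, -1.9]
gripper_width: -0.002
finger_force: 3.9
```

Request:
servo_tool(
  motion=[
    [[-0.0019, -0.01235, 0], [0, 0, 0]],
    [[-0.0019, -0.01235, 0], [0, 0, 0]],
    [[-0.0019, -0.01235, 0], [0, 0, 0]],
    [[-0.0019, -0.01235, 0], [0, 0, 0]],
    [[-0.0019, -0.01235, 0], [0, 0, 0]],
  ],
)

```text
clock: 8.05
ee_pos: [0.513, 0.2367, 0.0504]
tcp_rot: [[0.151, 0.989, 0.0], [0.989, -0.151, 0.003], [0.003, 0.0, -1.0]]
force: [2.1, 8.4, -2.2]
gripper_width: 0.001
finger_force: 4.2
```

```bash
cat > top.py <<'E'
from h import *
import sys
p,d=viewer.read_camera("top");n=sys.argv[1];np.savez(f"pics/{n}.npz",p=p,d=d);cv2.imwrite(f"pics/{n}.png",cv2.resize(p[155:240,155:305,::-1],None,fx=5.3,fy=5.3,interpolation=cv2.INTER_CUBIC))
O=np.array([.493,.1197]);a=np.radians(-8.8);ex=np.array([np.cos(a),np.sin(a)]);ey=np.array([-np.sin(a),np.cos(a)])
s=bot.sense();e=s["ee_pos"][:2]-O;print("rail",e@ex,e@ey,"F",s["force"]@np.r_[ey,0],s["force"])
o,dr=ray("top",[(u,v) for v in range(384) for u in range(512)]);X=(o+dr*d.reshape(-1,1)).reshape(-1,3)
x=(X[:,:2]-O)@ex;y=(X[:,:2]-O)@ey
# right edge of the panel (z 80-100) per x band
for lo,hi in((-.03,-.01),(-.01,.01),(.01,.03)):
    m=(x>lo)&(x<hi)&(X[:,2]>.08)&(X[:,2]<.102);
    print(lo,np.sort(y[m])[:4].round(4))
E
python3 top.py t1
```

```text
rail 0.0018654085912812694 0.11830440092919964 F 4.503992324962051 [-0.00721141  4.55875955 -1.66746958]
-0.03 [-0.0569 -0.0564 -0.0559 -0.0554]
-0.01 [-0.0573 -0.0567 -0.0564 -0.0559]
0.01 [-0.0573 -0.0573 -0.0567 -0.0563]
```

Request:
servo_tool(
  motion=[
    [[-0.0019, -0.01235, 0], [0, 0, 0]],
    [[-0.0019, -0.01235, 0], [0, 0, 0]],
    [[-0.0019, -0.01235, 0], [0, 0, 0]],
    [[-0.0019, -0.01235, 0], [0, 0, 0]],
    [[-0.0019, -0.01235, 0], [0, 0, 0]],
    [[-0.0019, -0.01235, 0], [0, 0, 0]],
    [[-0.0019, -0.01235, 0], [0, 0, 0]],
    [[-0.0019, -0.01235, 0], [0, 0, 0]],
    [[-0.0019, -0.01235, 0], [0, 0, 0]],
    [[-0.0019, -0.01235, 0], [0, 0, 0]],
    [[-0.0019, -0.01235, 0], [0, 0, 0]],
    [[-0.0019, -0.01235, 0], [0, 0, 0]],
  ],
)

```text
clock: 9.1
ee_pos: [0.5111, 0.2248, 0.0504]
tcp_rot: [[0.151, 0.989, 0.0], [0.989, -0.151, 0.003], [0.003, -0.0, -1.0]]
force: [0.9, 8.1, -2.3]
gripper_width: -0.0
finger_force: 3.9
```

```bash
python3 top.py t2
python3 - <<'E'
from h import *
O=np.array([.493,.1197]);a=np.radians(-8.8);ex=np.array([np.cos(a),np.sin(a)]);ey=np.array([-np.sin(a),np.cos(a)])
o,dr=ray("top",[(u,v) for v in range(384) for u in range(512)])
for n in("top0","t1","t2"):
    d=np.load(f"pics/{n}.npz")["d"];X=(o+dr*d.reshape(-1,1)).reshape(-1,3);x=(X[:,:2]-O)@ex;y=(X[:,:2]-O)@ey
    m=(abs(x+.003)<.045)&(X[:,2]>.08)&(X[:,2]<.102);e=[y[m&(abs(x-c)<.0025)].min() for c in np.arange(-.04,.04,.005)];print(n,np.mean(e),np.std(e))
E
```

```text
rail 0.0018539008630682682 0.10625637631001916 F 3.327876445264132 [ 0.39367003  3.30657424 -1.14941785]
-0.03 [-0.0689 -0.0684 -0.068  -0.0675]
-0.01 [-0.0694 -0.0689 -0.0684 -0.0679]
0.01 [-0.0694 -0.0694 -0.0689 -0.0684]
top0 -0.010702054089991048 0.0008931096262532331
t1 -0.05623649902185429 0.0008513935872953191
t2 -0.06835672627592503 0.0007424477996120543
```

Request:
servo_tool(
  motion=[
    [[-0.0019, -0.01235, 0], [0, 0, 0]],
    [[-0.0019, -0.01235, 0], [0, 0, 0]],
    [[-0.0019, -0.01235, 0], [0, 0, 0]],
    [[-0.0019, -0.01235, 0], [0, 0, 0]],
    [[-0.001, -0.0062, 0], [0, 0, 0]],
    [[-0.001, -0.0062, 0], [0, 0, 0]],
  ],
)

```text
clock: 9.65
ee_pos: [0.5104, 0.2197, 0.0504]
tcp_rot: [[0.151, 0.989, 0.0], [0.989, -0.151, 0.003], [0.003, -0.0, -1.0]]
force: [1.7, 7.3, -2.2]
gripper_width: 0.005
finger_force: 4.0
```

Request:
servo_tool(
  motion=[
    [[-0.001, -0.0062, 0], [0, 0, 0]],
    [[-0.001, -0.0062, 0], [0, 0, 0]],
  ],
)

```text
clock: 9.82
ee_pos: [0.5102, 0.2188, 0.0504]
tcp_rot: [[0.151, 0.989, 0.0], [0.989, -0.151, 0.003], [0.003, -0.0, -1.0]]
force: [0.9, 6.3, -0.9]
gripper_width: 0.001
finger_force: 3.4
```

Request:
servo_tool(
  motion=[
    [[-0.001, -0.0062, 0], [0, 0, 0]],
  ],
)

```text
clock: 9.9
ee_pos: [0.5102, 0.2182, 0.0504]
tcp_rot: [[0.151, 0.989, 0.0], [0.989, -0.151, 0.002], [0.003, 0.0, -1.0]]
force: [1.1, 8.3, -1.6]
gripper_width: 0.001
finger_force: 3.9
```

Request:
servo_tool(
  motion=[
    [[-0.001, -0.0062, 0], [0, 0, 0]],
  ],
)

```text
clock: 9.98
ee_pos: [0.51, 0.2177, 0.0504]
tcp_rot: [[0.151, 0.989, 0.0], [0.989, -0.151, 0.002], [0.002, 0.0, -1.0]]
force: [0.4, 5.8, -1.1]
gripper_width: 0.001
finger_force: 3.0
```

```bash
python3 top.py t3
```

```text
rail 0.0018550821928753607 0.0992203119011413 F 4.563740681285368 [ 0.70943998  4.50827612 -1.41034478]
-0.03 [-0.0761 -0.0757 -0.0752 -0.0747]
-0.01 [-0.0761 -0.0756 -0.0756 -0.0752]
0.01 [-0.0761 -0.0757 -0.0753 -0.0752]
```

Request:
servo_tool(
  motion=[
    [[-0.001, -0.0062, 0], [0, 0, 0]],
    [[0, 0, 0], [0, 0, 0]],
  ],
)

```text
clock: 10.2
ee_pos: [0.5099, 0.2166, 0.0504]
tcp_rot: [[0.152, 0.988, 0.0], [0.988, -0.152, 0.001], [0.001, -0.0, -1.0]]
force: [0.1, 3.2, -1.2]
gripper_width: -0.002
finger_force: 1.6
```

Request:
servo_tool(
  motion=[
    [[-0.001, -0.0062, 0], [0, 0, 0]],
    [[0, 0, 0], [0, 0, 0]],
  ],
)

```text
clock: 10.37
ee_pos: [0.5097, 0.2157, 0.0504]
tcp_rot: [[0.152, 0.988, 0.0], [0.988, -0.152, 0.0], [0.0, -0.0, -1.0]]
force: [-0.1, 3.3, 0.2]
gripper_width: 0.004
finger_force: 1.3
```

```bash
python3 top.py t4
```

```text
rail 0.001841256704794899 0.09728135412807681 F 2.897164473720086 [ 0.18846383  2.90249929 -0.13081909]
-0.03 [-0.078  -0.0776 -0.0771 -0.0766]
-0.01 [-0.0786 -0.0785 -0.0781 -0.0776]
0.01 [-0.0786 -0.0781 -0.0776 -0.0772]
```

Request:
servo_tool(
  motion=[
    [[0, 0, 0], [0, 0, 0]],
    [[0, 0, 0], [0, 0, 0]],
    [[0, 0, 0], [0, 0, 0]],
  ],
)

```text
clock: 10.67
ee_pos: [0.5097, 0.2155, 0.0504]
tcp_rot: [[0.152, 0.988, -0.0], [0.988, -0.152, -0.0], [-0.0, -0.0, -1.0]]
force: [-0.2, 3.2, -0.7]
gripper_width: 0.001
finger_force: 1.0
```

Request:
servo_tool(
  motion=[
    [[-0.0005, -0.0031, 0], [0, 0, 0]],
    [[0, 0, 0], [0, 0, 0]],
  ],
)

```text
clock: 10.83
ee_pos: [0.5097, 0.2152, 0.0504]
tcp_rot: [[0.152, 0.988, -0.0], [0.988, -0.152, -0.0], [-0.0, -0.0, -1.0]]
force: [0.4, 1.2, 0.1]
gripper_width: 0.002
finger_force: 0.7
```

```bash
python3 top.py t5
python3 - <<'E'
from h import *
O=np.array([.493,.1197]);a=np.radians(-8.8);ex=np.array([np.cos(a),np.sin(a)]);ey=np.array([-np.sin(a),np.cos(a)])
o,dr=ray("top",[(u,v) for v in range(384) for u in range(512)])
for n in("top0","t2","t3","t4","t5"):
    d=np.load(f"pics/{n}.npz")["d"];X=(o+dr*d.reshape(-1,1)).reshape(-1,3);x=(X[:,:2]-O)@ex;y=(X[:,:2]-O)@ey
    m=(abs(x+.003)<.045)&(X[:,2]>.08)&(X[:,2]<.102);e=[y[m&(abs(x-c)<.0025)].min() for c in np.arange(-.04,.04,.005)];print(n,np.mean(e))
E
```

```text
rail 0.0018723388951966524 0.09689296219881316 F 0.8423707147773105 [-0.11027447  0.86947629  0.55641959]
-0.03 [-0.079  -0.079  -0.0786 -0.0781]
-0.01 [-0.0791 -0.0786 -0.0786 -0.0781]
0.01 [-0.0791 -0.0786 -0.0781 -0.0776]
top0 -0.010702054089991048
t2 -0.06835672627592503
t3 -0.07505551004782154
t4 -0.07746994938444586
t5 -0.07802033766025387
```

Request:
servo_tool(
  motion=[
    [[-0.0005, -0.0031, 0], [0, 0, 0]],
    [[0, 0, 0], [0, 0, 0]],
  ],
)

```text
clock: 11.05
ee_pos: [0.5096, 0.2149, 0.0504]
tcp_rot: [[0.152, 0.988, -0.0], [0.988, -0.152, -0.0], [-0.0, -0.0, -1.0]]
force: [-1.0, 1.0, -0.7]
gripper_width: -0.003
finger_force: 0.3
```

Request:
servo_tool(
  motion=[
    [[-0.0005, -0.0031, 0], [0, 0, 0]],
    [[0, 0, 0], [0, 0, 0]],
  ],
)

```text
clock: 11.22
ee_pos: [0.5096, 0.2146, 0.0504]
tcp_rot: [[0.152, 0.988, -0.0], [0.988, -0.152, -0.0], [-0.0, -0.0, -1.0]]
force: [0.1, 0.6, -0.6]
gripper_width: -0.002
finger_force: 0.0
```

The finger force has dropped to 0, so the ball has drawn the carrier ahead into the detent. I back off and go above the wing.

Request:
servo_tool(
  motion=[
    [[0.0152, 0.0988, 0], [0, 0, 0]],
    [[0.0152, 0.0988, 0], [0, 0, 0]],
    [[0.0152, 0.0988, 0.1], [0, 0, 0]],
    [[0, 0, 0.4], [0, 0, 0]],
    [[0, 0, 0.4], [0, 0, 0]],
    [[0, 0, 0.4], [0, 0, 0]],
    [[0, 0, 0.4], [0, 0, 0]],
    [[0, 0, 0.2], [0, 0, 0.07]],
    [[-0.091, -0.138, 0], [0, 0, 0.072]],
    [[-0.091, -0.138, 0], [0, 0, 0.072]],
    [[-0.091, -0.138, 0], [0, 0, 0.072]],
    [[-0.091, -0.138, 0], [0, 0, 0.072]],
    [[-0.091, -0.138, 0], [0, 0, 0.072]],
    [[-0.091, -0.138, 0], [0, 0, 0.072]],
    [[-0.091, -0.138, 0], [0, 0, 0.072]],
    [[-0.091, -0.138, 0], [0, 0, 0.072]],
    [[-0.091, -0.138, 0], [0, 0, 0.072]],
    [[-0.091, -0.138, 0], [0, 0, 0]],
    [[0, 0, 0], [0, 0, 0]],
    [[0, 0, 0], [0, 0, 0]],
  ],
)

```text
clock: 12.88
ee_pos: [0.4405, 0.1282, 0.203]
tcp_rot: [[-0.825, 0.564, 0.001], [0.564, 0.825, 0.0], [-0.001, 0.001, -1.0]]
force: [0.8, -0.1, -0.0]
gripper_width: 0.002
finger_force: 0.0
```

```bash
python3 m.py w4
```

```text
12.8833 [0.4405 0.1282 0.203 ] [ 0.82 -0.05 -0.04]
```

View pics/w4.png

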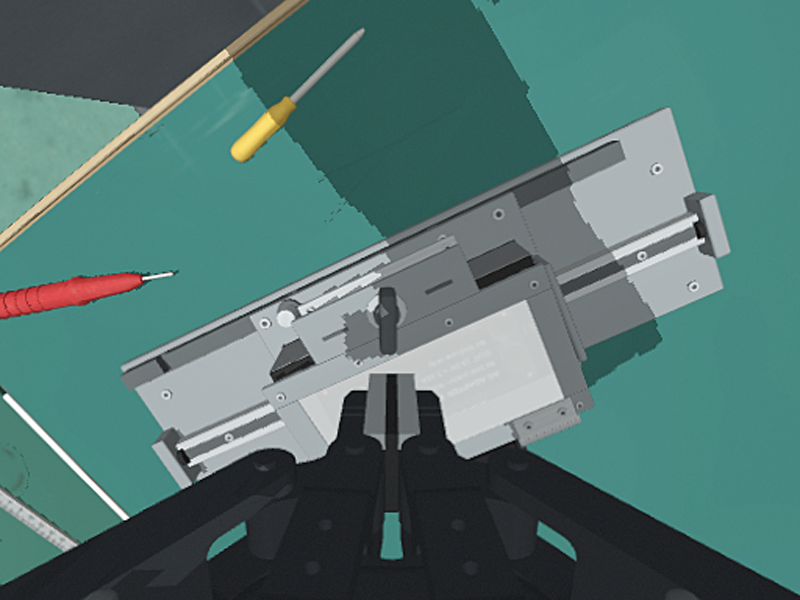

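The wing is upright in the view, from (387,288) to (388,354), so the tool's closing line already lies across it. The marks are at (335,338) and (440,287).

Run:
```python
from h import *
f=np.load("pics/w4.npz");p,d,T=f["p"],f["d"],f["T"]
g=p.max(2).astype(int);roi=np.zeros_like(g);roi[178:234,236:262]=1
o,dr=ray("wrist",[(u,v) for v in range(384) for u in range(512)],T);X=(o+dr*d.reshape(-1,1)).reshape(384,512,3)
m=((g<75)&(roi>0)&(X[...,2]>.105)).astype(np.uint8)
n,l,st,c=cv2.connectedComponentsWithStats(m);k=1+st[1:,4].argmax();ct=cv2.findContours((l==k).astype(np.uint8),0,1)[0][0]
r=cv2.minAreaRect(ct);print(st[k],r,"z top",np.percentile(X[...,2][l==k],[10,50,90,98]))
mk=onz("wrist",np.array([(335,338),(440,287)])*.64,.10,T);v=mk[1]-mk[0];print("marks mid",mk.mean(0).round(4),"dir heading",np.degrees(np.arctan2(v[1],v[0])))
b=cv2.boxPoints(r)
tb=X[l==k];print("depth centroid",tb.mean(0).round(4))
ctr=onz("wrist",[r[0]],.1175,T);print("ctr",ctr.round(4))
W=onz("wrist",b,.1175,T);e1=W[1]-W[0];e2=W[2]-W[1];L=max((e1,e2),key=np.linalg.norm);print(np.linalg.norm(e1),np.linalg.norm(e2),"wing heading",np.degrees(np.arctan2(L[1],L[0])))
s=bot.sense();print("tool y heading",np.degrees(np.arctan2(s["tcp_rot"][1,1],s["tcp_rot"][0,1])),s["ee_pos"].round(4),s["qpos"].round(1))
```

```text
[239 184  16  43 430] ((246.5, 205.0), (42.0, 15.0), 90.0) z top [0.11101191 0.11716073 0.11888477 0.11986826]
marks mid [0.4415 0.1257 0.1   ] dir heading 82.6559357840185
depth centroid [0.4403 0.1271 0.1167]
ctr [[0.4394 0.1265 0.1175]]
0.010428324292078128 0.03149769396633924 wing heading -34.18455494331865
tool y heading 55.68571684689048 [0.4408 0.1284 0.2029] [  5.7   6.8 -14.4  68.7   0.   40.1]
```

Request:
servo_tool(
  motion=[
    [[-0.0112, -0.0131, 0], [0.0069, 0.0447, 0]],
    [[-0.0112, -0.0131, 0], [0.0069, 0.0446, 0]],
    [[0, 0, -0.25], [0, 0, 0]],
    [[0, 0, -0.25], [0, 0, 0]],
    [[0, 0, -0.25], [0, 0, 0]],
    [[0, 0, 0], [0, 0, 0]],
    [[0, 0, 0], [0, 0, 0]],
  ],
  fingers=-0.53,
)

```text
clock: 13.52
ee_pos: [0.4385, 0.1264, 0.1421]
tcp_rot: [[-0.818, 0.557, -0.142], [0.56, 0.828, 0.021], [0.129, -0.062, -0.99]]
force: [-0.4, 0.3, 0.3]
gripper_width: 0.235
finger_force: 0.0
```

```bash
python3 m.py w5; python3 -c "
from h import *
p=np.load('pics/w5.npz')['p'];cv2.imwrite('pics/w5c.png',cv2.resize(p[150:330,150:350,::-1],None,fx=3,fy=3,interpolation=cv2.INTER_CUBIC))"
```

```text
13.5167 [0.4385 0.1264 0.1421] [-0.35  0.32  0.32]
```

View pics/w5c.png

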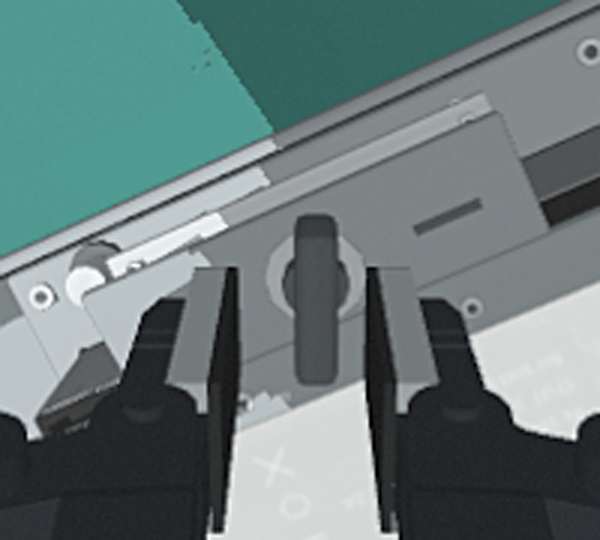

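The crop shows the wing from (316,215) to (316,382), between the open pads whose inner edges are at 238 and 366, with the ring round the axis at about (315,283). I check the remaining offset in tool axes.

Run:
```python
from h import *
f=np.load("pics/w5.npz");d,T=f["d"],f["T"]
a=np.radians(-8.8);ex=np.array([np.cos(a),np.sin(a),0]);n=np.array([0,0,.99])+.1415*ex
px=np.array([[316,215],[316,383]])/3+150
c=px.mean(0,keepdims=True);print(c,d[int(c[0,1]),int(c[0,0])])
o,dr=ray("wrist",np.r_[px,c,[[150+315/3,150+283/3]]],T)
dep=np.median(d[235:265,252:259]);print("dep",dep, "ptdepth",(o+dr[2]*d[int(c[0,1]),int(c[0,0])]).round(4))
# plane through nominal top point with normal n
def hit(p0):return o+dr*(((p0-o)@n)/(dr@n))[:,None]
top=hit(np.array([.440,.1265,.1178]));print(top.round(4))
mid=(top[0]+top[1])/2;g=mid-.007*n;print("grip pt",g.round(4))
ring=hit(np.array([.438,.1265,.1010]));print("ring axis",ring[3].round(4),"-> grip",(ring[3]+.0105*n).round(4))
print(bot.sense()["ee_pos"].round(4))
```

```text
[[255.33333333 249.66666667]] 0.17529541
dep 0.17467782 ptdepth [0.4403 0.1274 0.1175]
[[0.427  0.1364 0.1198]
 [0.4542 0.118  0.1156]
 [0.4402 0.1275 0.1178]
 [0.4375 0.1291 0.1182]]
grip pt [0.4396 0.1274 0.1108]
ring axis [0.4419 0.1251 0.1004] -> grip [0.4434 0.1249 0.1108]
[0.439  0.1264 0.143 ]
```

Request:
servo_tool(
  motion=[
    [[0.0094, 0.0025, -0.1], [0, 0, 0]],
    [[0.0094, 0.0025, -0.1], [0, 0, 0]],
    [[0, 0, -0.1], [0, 0, 0]],
    [[0, 0, -0.05], [0, 0, 0]],
    [[0, 0, -0.05], [0, 0, 0]],
    [[0, 0, 0], [0, 0, 0]],
    [[0, 0, 0], [0, 0, 0]],
  ],
)

```text
clock: 14.15
ee_pos: [0.4401, 0.1264, 0.1103]
tcp_rot: [[-0.819, 0.557, -0.14], [0.56, 0.828, 0.022], [0.128, -0.061, -0.99]]
force: [0.1, -1.0, 0.6]
gripper_width: 0.237
finger_force: 0.0
```

Request:
servo_tool(
  motion=[
    [[0, 0, 0], [0, 0, 0]],
    [[0, 0, 0], [0, 0, 0]],
    [[0, 0, 0], [0, 0, 0]],
    [[0, 0, 0], [0, 0, 0]],
  ],
  fingers=-0.72,
)

```text
clock: 14.48
ee_pos: [0.4403, 0.1265, 0.1106]
tcp_rot: [[-0.819, 0.557, -0.139], [0.56, 0.829, 0.022], [0.128, -0.06, -0.99]]
force: [-0.1, 0.9, -0.3]
gripper_width: 0.142
finger_force: 0.0
```

Request:
servo_tool(
  motion=[
    [[0, 0, 0], [-0.0084, 0.0013, -0.059]],
    [[0, 0, 0], [-0.0084, 0.0013, -0.059]],
    [[0, 0, 0], [-0.0084, 0.0013, -0.059]],
    [[0, 0, 0], [-0.0084, 0.0013, -0.059]],
    [[0, 0, 0], [-0.0084, 0.0013, -0.059]],
    [[0, 0, 0], [-0.0084, 0.0013, -0.059]],
  ],
)

```text
clock: 14.98
ee_pos: [0.4406, 0.1265, 0.1105]
tcp_rot: [[-0.392, 0.909, -0.139], [0.917, 0.399, 0.021], [0.075, -0.119, -0.99]]
force: [1.6, 0.3, -0.8]
gripper_width: 0.14
finger_force: 2.2
```

Request:
servo_tool(
  motion=[
    [[0, 0, 0], [-0.0084, 0.0013, -0.059]],
    [[0, 0, 0], [-0.0084, 0.0013, -0.059]],
    [[0, 0, 0], [-0.0084, 0.0013, -0.059]],
    [[0, 0, 0], [-0.0084, 0.0013, -0.059]],
    [[0, 0, 0], [0, 0, 0]],
  ],
)

```text
clock: 15.4
ee_pos: [0.441, 0.1263, 0.1105]
tcp_rot: [[-0.033, 0.99, -0.139], [0.999, 0.036, 0.021], [0.025, -0.138, -0.99]]
force: [2.9, 0.3, -2.1]
gripper_width: 0.142
finger_force: 1.7
```

Request:
servo_tool(
  motion=[
    [[0, 0, 0], [-0.0084, 0.0013, -0.059]],
    [[0, 0, 0], [-0.0084, 0.0013, -0.059]],
    [[0, 0, 0], [-0.0042, 0.0006, -0.03]],
    [[0, 0, 0], [0, 0, 0]],
  ],
)

```text
clock: 15.73
ee_pos: [0.4413, 0.1264, 0.1105]
tcp_rot: [[0.194, 0.971, -0.138], [0.981, -0.193, 0.021], [-0.007, -0.14, -0.99]]
force: [4.4, -0.7, -2.4]
gripper_width: 0.143
finger_force: 2.7
```

Request:
servo_tool(
  motion=[
    [[0, 0, 0], [0, 0, 0]],
    [[0, 0, 0], [0, 0, 0]],
    [[0, 0, 0], [0, 0, 0]],
  ],
  fingers=-0.75,
)

```text
clock: 15.98
ee_pos: [0.4414, 0.1261, 0.1105]
tcp_rot: [[0.191, 0.972, -0.138], [0.982, -0.19, 0.02], [-0.007, -0.14, -0.99]]
force: [5.8, -1.2, -3.2]
gripper_width: 0.125
finger_force: 3.1
```

Request:
servo_tool(
  motion=[
    [[0, 0, 0], [0, 0, 0]],
    [[0, 0, 0], [0, 0, 0]],
    [[0, 0, 0], [0, 0, 0]],
  ],
  fingers=-0.77,
)

```text
clock: 16.23
ee_pos: [0.4415, 0.126, 0.1105]
tcp_rot: [[0.191, 0.972, -0.138], [0.982, -0.19, 0.02], [-0.007, -0.139, -0.99]]
force: [6.4, -3.1, -3.8]
gripper_width: 0.115
finger_force: 3.3
```

Request:
servo_tool(
  motion=[
    [[0, 0, 0], [0, 0, 0]],
    [[0, 0, 0], [0, 0, 0]],
    [[0, 0, 0], [0, 0, 0]],
    [[0.0175, -0.0027, 0.124], [0, 0, 0]],
    [[0.0175, -0.0027, 0.124], [0, 0, 0]],
    [[0.0175, -0.0027, 0.124], [0, 0, 0]],
    [[0.0175, -0.0027, 0.124], [0, 0, 0]],
    [[-0.035, 0, 0.2], [-0.0069, -0.0447, 0]],
    [[-0.035, 0, 0.2], [-0.0069, -0.0446, 0]],
    [[0, 0, 0], [0, 0, 0]],
    [[0, 0, 0], [0, 0, 0]],
  ],
  fingers=-0.53,
)

```text
clock: 17.15
ee_pos: [0.4396, 0.1259, 0.183]
tcp_rot: [[0.193, 0.981, 0.001], [0.981, -0.193, -0.0], [-0.0, 0.001, -1.0]]
force: [-0.7, 0.3, -0.4]
gripper_width: 0.234
finger_force: 0.0
```

```bash
python3 m.py w6
cat > wing.py <<'E'
from h import *
import sys
f=np.load(f"pics/{sys.argv[1]}.npz");p,d,T=f["p"],f["d"],f["T"]
o,dr=ray("wrist",[(u,v) for v in range(384) for u in range(512)],T);X=(o+dr*d.reshape(-1,1)).reshape(384,512,3)
near=(np.hypot(X[...,0]-.440,X[...,1]-.1265)<.024)
m=(near&(p.max(2)<80)&(X[...,2]>float(sys.argv[2]))&(X[...,2]<.13)).astype(np.uint8)
n,l,st,c=cv2.connectedComponentsWithStats(m);k=1+st[1:,4].argmax();P=X[l==k]
print(st[k]);r=cv2.minAreaRect((P[:,:2]*1000).astype(np.float32));print(r)
ct=P[:,:2]-P[:,:2].mean(0);v=np.linalg.svd(ct,full_matrices=False)[2][0];h=np.degrees(np.arctan2(v[1],v[0]))%180
print("wing heading",h,"fastener deg",h-81.2,"mean",P.mean(0).round(4),"z",np.percentile(P[:,2],[10,50,90]).round(4))
E
python3 wing.py w6 .105
```

```text
17.15 [0.4396 0.1259 0.183 ] [-0.69  0.29 -0.45]
[244 189  17  42 298]
((440.3753662109375, 127.14908599853516), (27.39579963684082, 10.432690620422363), 71.66969299316406)
wing heading 72.3538861354126 fastener deg -8.846113864587409 mean [0.4418 0.1336 0.1153] z [0.1092 0.1168 0.1182]
```

```bash
python3 -c "
from h import *
p=np.load('pics/w6.npz')['p'];cv2.imwrite('pics/w6c.png',cv2.resize(p[120:260,170:330,::-1],None,fx=4.2,fy=4.2,interpolation=cv2.INTER_CUBIC))"
```

```text
(no output)
```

View pics/w6c.png

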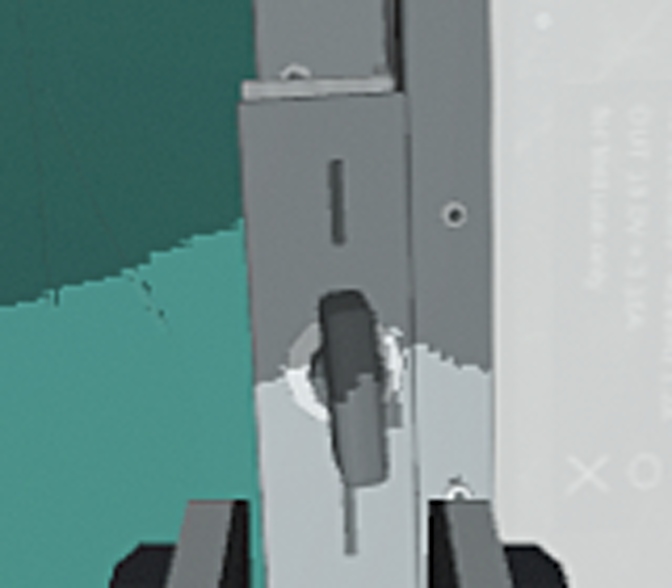

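The crop shows the marks on a line through (337,200) and (350,520), and the wing from (342,295) to (364,485). It is about 4° (0.08 rad) off in line, well inside the 0.2 tolerance. Next I close the fingers and come down over the wing.

Request:
servo_tool(
  motion=[
    [[0.007, 0.003, -0.1], [0, 0, 0.0125]],
    [[0.007, 0.003, -0.1], [0, 0, 0.0125]],
    [[0.007, 0.003, -0.1], [0, 0, 0]],
    [[0, 0, -0.1], [0, 0, 0]],
    [[0, 0, -0.1], [0, 0, 0]],
    [[0, 0, -0.1], [0, 0, 0]],
    [[0, 0, -0.06], [0, 0, 0]],
    [[0, 0, 0], [0, 0, 0]],
    [[0, 0, 0], [0, 0, 0]],
  ],
  fingers=-1,
)

```text
clock: 17.95
ee_pos: [0.4417, 0.1263, 0.1291]
tcp_rot: [[0.156, 0.988, -0.001], [0.988, -0.156, -0.001], [-0.001, -0.001, -1.0]]
force: [0.7, 0.5, 0.7]
gripper_width: -0.001
finger_force: 0.0
```

Request:
servo_tool(
  motion=[
    [[0, 0, -0.0125], [0, 0, 0]],
    [[0, 0, -0.0125], [0, 0, 0]],
    [[0, 0, -0.0125], [0, 0, 0]],
    [[0, 0, -0.0125], [0, 0, 0]],
    [[0, 0, -0.0125], [0, 0, 0]],
    [[0, 0, 0], [0, 0, 0]],
  ],
)

```text
clock: 18.45
ee_pos: [0.4416, 0.1264, 0.1243]
tcp_rot: [[0.156, 0.988, -0.001], [0.988, -0.156, -0.001], [-0.001, -0.001, -1.0]]
force: [-2.6, 0.2, 2.5]
gripper_width: 0.0
finger_force: 1.4
```

Request:
servo_tool(
  motion=[
    [[-0.004, 0.0006, -0.015], [0, 0, 0]],
    [[-0.004, 0.0006, -0.015], [0, 0, 0]],
    [[-0.004, 0.0006, -0.015], [0, 0, 0]],
    [[-0.004, 0.0006, -0.015], [0, 0, 0]],
    [[-0.004, 0.0006, -0.015], [0, 0, 0]],
    [[-0.004, 0.0006, -0.015], [0, 0, 0]],
  ],
)

```text
clock: 18.95
ee_pos: [0.4396, 0.1267, 0.1171]
tcp_rot: [[0.156, 0.988, -0.001], [0.988, -0.156, -0.001], [-0.001, -0.001, -1.0]]
force: [-4.3, 0.9, 7.6]
gripper_width: 0.0
finger_force: 3.5
```

Request:
servo_tool(
  motion=[
    [[-0.004, 0.0006, -0.015], [0, 0, 0]],
    [[-0.004, 0.0006, -0.015], [0, 0, 0]],
    [[-0.004, 0.0006, -0.015], [0, 0, 0]],
    [[-0.004, 0.0006, -0.015], [0, 0, 0]],
    [[-0.002, 0.0003, -0.0075], [0, 0, 0]],
    [[0, 0, 0], [0, 0, 0]],
  ],
)

```text
clock: 19.45
ee_pos: [0.4384, 0.1269, 0.1119]
tcp_rot: [[0.156, 0.988, -0.0], [0.988, -0.156, -0.001], [-0.001, -0.0, -1.0]]
force: [-4.3, 0.5, 9.4]
gripper_width: 0.0
finger_force: 4.6
```

Request:
servo_tool(
  motion=[
    [[-0.003, 0.0005, -0.0125], [0, 0, 0]],
    [[-0.003, 0.0005, -0.0125], [0, 0, 0]],
    [[0, 0, 0], [0, 0, 0]],
  ],
)

```text
clock: 19.7
ee_pos: [0.438, 0.127, 0.11]
tcp_rot: [[0.156, 0.988, -0.0], [0.988, -0.156, -0.001], [-0.001, -0.0, -1.0]]
force: [-3.9, -0.5, 10.2]
gripper_width: -0.002
finger_force: 5.0
```

Request:
servo_tool(
  motion=[
    [[0, 0, -0.0125], [0, 0, 0]],
    [[0, 0, 0], [0, 0, 0]],
    [[0, 0, 0], [0, 0, 0]],
  ],
)

```text
clock: 19.95
ee_pos: [0.4381, 0.127, 0.1096]
tcp_rot: [[0.156, 0.988, 0.0], [0.988, -0.156, -0.001], [-0.001, 0.0, -1.0]]
force: [-6.5, 1.4, 15.8]
gripper_width: -0.001
finger_force: 8.1
```

Request:
servo_tool(
  motion=[
    [[0, 0, -0.0125], [0, 0, 0]],
    [[0, 0, 0], [0, 0, 0]],
    [[0, 0, 0], [0, 0, 0]],
    [[0, 0, 0], [0, 0, 0]],
  ],
)

```text
clock: 20.28
ee_pos: [0.4381, 0.127, 0.1092]
tcp_rot: [[0.156, 0.988, 0.001], [0.988, -0.156, -0.001], [-0.0, 0.001, -1.0]]
force: [-8.9, 0.0, 25.7]
gripper_width: 0.001
finger_force: 12.1
```

```bash
python3 m.py w7
python3 - <<'E'
from h import *
f=np.load("pics/w7.npz");p,d,T=f["p"],f["d"],f["T"]
O=np.array([.493,.1197]);a=np.radians(-8.8);ex=np.array([np.cos(a),np.sin(a)]);ey=np.array([-np.sin(a),np.cos(a)])
o,dr=ray("wrist",[(u,v) for v in range(384) for u in range(512)],T);X=(o+dr*d.reshape(-1,1)).reshape(-1,3)
x=(X[:,:2]-O)@ex;y=(X[:,:2]-O)@ey;z=X[:,2]
for c in(-.066,-.05,-.04):
    m=(abs(x-c)<.004)&(y>.02)&(y<.042)&(z>.07)&(z<.11);print("panel z at x",c,m.sum(),np.median(z[m]) if m.any() else None)
for c in (0,.02,.035):
    m=(abs(x-c)<.004)&(y>.05)&(y<.1)&(z>.07);print("window/frame",c,m.sum(),np.median(z[m]) if m.any() else None, y[m].max() if m.any() else None)
m=(abs(x)<.03)&(abs(z-.064)<.002)&(y>.07)&(y<.1);print("plate top y",np.percentile(y[m],[2,50,98]) if m.any() else None)
# marks: left mark direction / wing dark component in rail frame
g=p.max(2).reshape(-1);m=(g<80)&(z>.088)&(z<.106)&(abs(x+.056)<.02)&(y>.005)&(y<.04)
print("wing visible px",m.sum(),(np.median(x[m]),np.median(y[m]),y[m].max()) if m.any() else None)
E
python3 top.py t9
```

```text
20.2833 [0.4381 0.127  0.1092] [-8.88  0.04 25.73]
panel z at x -0.066 648 0.0837242519850005
panel z at x -0.05 667 0.0838573865146208
panel z at x -0.04 669 0.08384638546312936
window/frame 0 885 0.08376777148343195 0.0750403439605616
window/frame 0.02 864 0.08391895965408046 0.0751755191118055
window/frame 0.035 933 0.08407508411996845 0.07530824609369438
plate top y [0.08055947 0.08295623 0.08514239]
wing visible px 242 (np.float64(-0.055807523922722896), np.float64(0.011948658064811794), np.float64(0.013020916856464273))
rail -0.05535146536320337 -0.001188153409402001 F -1.1812023868966695 [-9.27057091  0.23988752 24.2119609 ]
-0.03 [-0.0799 -0.0794 -0.079  -0.0789]
-0.01 [-0.08   -0.079  -0.0786 -0.0785]
0.01 [-0.08   -0.0795 -0.0791 -0.0781]
```

The panel reads level at 0.0838 m everywhere, so it is fully shut. I check the carrier's station against the rail ends and the contact block using saved pictures.

Run:
```python
from h import *
T=np.load("pics/w4.npz")["T"];a=np.radians(-8.8);ey=np.array([-np.sin(a),np.cos(a)])
q=lambda pts,z:onz("wrist",np.array(pts)*.64,z,T)[:,:2]@ey
L=q([(669,107),(722,288)],.01);R=q([(122,370)],.01);print("L",L,"R",R,"mid",(L.mean()+R)/2,"marks",q([(335,338),(440,287)],.1).mean(),"wing",q([(387.5,320)],.1175))
f=np.load("pics/t9.npz");d=f["d"];O=np.array([.493,.1197]);ex=np.array([np.cos(a),np.sin(a)])
o,dr=ray("top",[(u,v) for v in range(384) for u in range(512)]);X=(o+dr*d.reshape(-1,1)).reshape(-1,3);x=(X[:,:2]-O)@ex;y=(X[:,:2]-O)@ey
for n in("top0","t9"):
    X=(o+dr*np.load(f"pics/{n}.npz")["d"].reshape(-1,1)).reshape(-1,3);x=(X[:,:2]-O)@ex;y=(X[:,:2]-O)@ey
    m=(x>.066)&(x<.09)&(X[:,2]>.05)&(X[:,2]<.08)&(abs(y)<.06);print(n,"block",np.percentile(y[m],[1,99]),"mid",np.percentile(y[m],[1,99]).mean())
    for zz,b in((.01,.009),):
        m=(abs(x)<.05)&(abs(X[:,2]-.01)<.007)&(abs(y)<.23);print("plate",y[m].min(),y[m].max())
    m=(abs(x)<.04)&(X[:,2]>.076)&(X[:,2]<.102)&(abs(y)<.2);print("panel right",np.mean([y[m&(abs(x-c)<.0025)].min() for c in np.arange(-.04,.04,.005)]))
```

```text
L [0.38981219 0.38933535] R [-0.00804909] mid [0.19076234] marks 0.19179262945888773 wing [0.19326456]
top0 block [-0.03416501  0.02667835] mid -0.003743327968943536
plate -0.22965409716493299 0.22984833072064328
panel right -0.011096808881272263
t9 block [-0.03409409  0.02811697] mid -0.002988559579108284
plate -0.22990756259150671 0.22954726075368484
panel right -0.07880502850054691
```

```bash
python3 -c "
from cell import bot
s=bot.sense();print(s['clock'],s['force']);print(bot.job_done())"
```

```text
20.3833 [-9.27057091  0.23988752 24.2119609 ]
the job is handed in; nothing more can be done
None
```

I handed the job in at 20.4 s: the carrier stands in the middle detent by the force and camera checks, the wing was about 4° off the marks when last seen (tolerance about 11°), and the fingers hold the panel fully shut at about 24 N. On the way, a gripper linkage briefly pushed the panel's edge at about 8 N before I turned the tool and pushed on the plate.

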